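Push the router's loading sled past its spring catch

ROBOT

A 6-joint arm with a two-finger parallel gripper is mounted at the origin on the work surface. World frame = base frame: x ahead of the robot, y to its left, z up, the work surface at z = 0. Lengths are in m, angles in degrees, forces in N, time in s.
With the tool pointing down it reaches from about 0.4 to 0.925 m from the base axis. Payload 12.5 kg.
Tool frame: the origin (TCP) lies on the centre line of the jaws, within the pads' length; the fingertips stand 19 mm ahead of it and the grasp point (between the pads) is the TCP (arm.nose_length is the distance from the TCP to the fingertips, in m); z points along the fingers, y is the line along which they close (so a half turn about z gives the same grasp; the last joint's range is limited). The gripper opens to 95 mm and grips with 3 to 60 N. Pads are 20 mm wide; open, the fingers measure 119 mm over their backs; the gripper's body (75 mm by 180 mm) begins 59 mm behind the grasp point.
Start: joints at [-70.967, 28.126, 89.318, -0, 62.55, -6.05], TCP at [0.265, -0.566, 0.234] pointing down, gripper open.
Joint ranges: [-177.58, 177.58], [-47.91, 125.51], [2.72, 160], [-65.01, 245.01], [3.68, 167.84], [-153.87, 153.87]. Speed limits (degrees/s): [127.2, 127.2, 159.86, 180, 180, 180].

INTERFACE

Orientations are given as a 3x3 rotation matrix whose columns are the frame's x, y, z axes.
In Python, from cell import arm, optics, nets gives the robot as it stands.
- The arm moves only by the shell command python3 -m jog 'ROWS' [OPENING]. ROWS is JSON, a list of rows, each a list of 4 numbers: the shift along the tool's x, y, z in mm, then the turn about the tool's z in degrees. A call has 1 to 20 rows; each row shifts and turns the commanded pose from where the row before left it, along the tool's axes as they then stand; what a row does not reach is not made up. A row lasts 1/10 s, in which the tool goes at most 50 mm and 8.59 degrees, less where a joint would pass 70% of its speed; a pose out of reach is approached as far as the arm can. A call is refused whole if a number of a shift passes 50 or a number of a turn 8.59, either way. A call with a gripper value outside its range is refused whole. OPENING is the finger opening in mm, from 0 to 95.1, set as the call begins (- or left out, the last holds). The fingers move at their own pace and stop on an object; the grip force is fixed at half the most. Time passes only in rows, so rows that do not move let the fingers close. It gives the time, the measured TCP pose, the force, the opening and the grip force at its end, in the units of the state.
- arm.read_state(): the state, without advancing time (a new reading comes with each control period).
- optics.snapshot(name): name is "scene" or "top" or "wrist"; returns the picture (384x512x3 uint8, red, green, blue); there is no depth.
- optics.get_calibration(name): a dict with "K" (3x3 intrinsics, pixels), "camera_from_world" (4x4, takes a point from world to camera coordinates). Camera axes: x right, y down, z forward; pixel columns grow to the right and rows downward; lengths in m; the calibration is good to about 2 mm. A picture is of the moment at which its call begins: read the wrist's pose just before it. get_calibration takes no time and is no camera call; for the wrist camera it gives the pose at the moment of the call.
- arm.sign_off(): hands the job in; it is judged then, once.
Trained networks look in the newest picture that a camera, given by its name, has taken for a name from the list of things; names that differ only in an ending like _2 or _b are one class to them, and where a whole thing is asked for, a point or a joint stands for the part that bears it (a point fixed in the world has none). Each returns a list of dicts, best first, with "p" (0 to 1); they miss things now and then, are a little off and sometimes report something else, mostly with a low value. They report only what shows in the picture. A call takes as long as a camera call. They do not tell look-alikes from the thing itself.
- nets.search_frame(camera, target): "position" ([x, y, z] in m, in world coordinates, good to about 4 mm: the middle of the surface that is visible of it).
The state is a dict: "time_s": time; "joint_positions": joint angles; "qd": joint speeds; "effort": joint torques, N m; "position": TCP position; "tcp_rot": TCP orientation; "ft_force": force on the tool from outside, world axes, zero at the start; "torque": the same for the moment, N m; "gripper_width": finger opening in m; "gripper_force": force on a finger pad.
Only numpy, scipy, OpenCV 4.12 (cv2) and the standard library are available. Lean on these libraries where they do the work, as an engineer would, in place of code of your own. Each camera call takes 0.05 s, during which the arm holds its last target. There are 200 camera calls.

TASK

Press the long spring-catch bar in the middle of the loading track down behind the sled, and keep it held down while you push the sled along the track, past the catch's teeth, until it is fully home against the end stop. Then let the catch spring back up behind the sled. Only press and push: do not lift the sled, and leave the other things on the bench where they are.

Things in the scene. Friction and masses are not known exactly. Their poses are not given: they have to be found in the camera images.
- track: Aluminium loading track fixed to the bench, 300 mm long (x = -188 to +112 mm), 104 mm wide. Origin on the bench surface, on the centre line, directly under the catch's teeth. x: the way the sled must travel; z up. Side walls (y = +-43 to +-52 mm) are 34 mm high, the strips the sled runs on (y = +-28 to +-43 mm) 20 mm high, the trough between them is open.
- track_stop (a point): Middle of the lower edge of the end stop's face, at track x = +93 mm, 20 mm above the bench. The stop is a steel block across the track's far end, 60 mm high above the bench.
- catch (a joint): How far the spring catch is pressed: 0 up (at rest) to 0.016 m fully down; it springs back when released. It takes about 2.5 N to start and 6.5 N fully down. Pressed 10 mm or more, its teeth are below the strips and the sled can pass; about 13 mm is a good amount.
- catch_bar (a point): Middle of the rear end of the catch bar's flat top (track x = -175 mm); sinks with the bar. The plain steel bar is 28 mm wide and lies on the track's centre line from here to track x = +25 mm, partly under the sled; its top is 42 mm above the bench when up. It can be pressed anywhere along its length and sinks level.
- catch_tooth (a point): Point on top of the catch bar midway between its two teeth (track x = 0), 42 mm above the bench when up; sinks with the bar. The teeth stand out on both sides of the bar to y = +-27 mm, are 10 mm long (x = -5 to +5 mm), their tops 30 mm above the bench when up, 10 mm above the strips: they block the sled's feet.
- sled: Plywood and aluminium sled, a wooden disc fixed on top, 80 mm long (x), 81 mm wide, 50 mm high, about 0.7 kg, lying loose in the track and bridging the catch bar. Origin: centre of its underside (20 mm above the bench); axes as the track's. Feet 15 mm long at its front and rear ends, hollow between: a catch let up too early blocks the rear feet. Against the stop its origin is at track x = +53 mm.
- sled_push (a point): Centre of the sled's flat rear face (40 mm behind its origin, 38 mm above it): deck edge and upright push plate, 60 mm wide, from 26 to 50 mm above the sled's underside. The bar passes 4 mm under the deck.
- disc: Bystander: sawn board disc, 80 mm across, 12 mm thick. Origin at the centre of its underside.
- jar: Bystander: small closed jar, 48 mm across, 62 mm tall. Origin at the centre of its underside.
- spanner: Bystander: spanner lying flat, 150 mm long. Origin at the middle of its length, underside.
- nut: Bystander: dark steel collar, 34 mm across, 20 mm tall. Origin at the centre of its underside.
- brush: Bystander: hand brush lying flat, 160 mm long. Origin at the middle of its length, underside.
- offcut: Bystander: wooden offcut, 90 x 35 x 18 mm. Origin at the centre of its underside.
- bits: Bystander: block with four router bits standing in it, 70 x 35 mm, 48 mm tall. Origin at the centre of its underside.
Not all that is in view belongs to the job. Several things have the shape of the sled; the one meant has the colours described above.

How it is judged:
By the outcome, as a careful person would: the job done as asked, in the order asked, and still so for the second after the job is handed in, with the robot touching nothing.
It also fails if it takes over 38 s, if anything falls off the work surface, if the arm or the gripper's body presses on something with over 40 N, if the wrist force passes 120 N, or if a joint passes its speed limit or range.

## Working session

There is one attempt and no reset: what is moved stays moved. The work goes in short steps, Python scripts to look and compute and a shell command to move; the robot and the scene stay as the last step left them, time stands still between calls to the robot, and variables do not carry over. Pictures are saved under pics/ and viewed, at most 10 in all, crops included, and the job is handed in when it is done.

```bash
mkdir -p pics; ls; python3 - <<'E'
from cell import arm, optics, nets
import cv2, numpy as np
for n in ("scene","top"):
    im=optics.snapshot(n); cv2.imwrite(f"pics/{n}0.png",im[:,:,::-1])
    for t in ("sled","catch_bar","track","catch_tooth","sled_push"):
        print(n,t,[(np.round(d["position"],3).tolist(),round(d["p"],2)) for d in nets.search_frame(n,t)][:4])
s=arm.read_state(); print(s["time_s"],s["position"],np.round(s["tcp_rot"],3),s["ft_force"],arm.nose_length)
a=cv2.imread("pics/scene0.png");b=cv2.imread("pics/top0.png")
E
```

```text
pics
scene sled [([0.607, 0.299, 0.039], 0.91), ([0.509, 0.01, 0.06], 0.75), ([0.344, -0.145, 0.039], 0.66)]
scene catch_bar [([0.525, 0.076, 0.042], 0.91)]
scene track [([0.541, 0.104, 0.029], 0.58), ([0.652, 0.066, 0.018], 0.24)]
scene catch_tooth [([0.526, 0.076, 0.043], 0.57)]
scene sled_push [([0.509, 0.013, 0.058], 0.87), ([0.51, -0.192, 0.045], 0.8), ([0.609, 0.298, 0.042], 0.74), ([0.336, -0.139, 0.037], 0.7)]
top sled [([0.588, 0.297, 0.045], 0.98), ([0.323, -0.145, 0.049], 0.84), ([0.486, -0.198, 0.048], 0.69), ([0.488, 0.011, 0.069], 0.59)]
top catch_bar [([0.504, 0.066, 0.042], 0.63)]
top track [([0.52, 0.089, 0.019], 0.57)]
top catch_tooth [([0.509, 0.063, 0.041], 0.78), ([0.376, 0.078, 0.007], 0.21)]
top sled_push [([0.489, -0.199, 0.047], 0.97), ([0.589, 0.297, 0.044], 0.94), ([0.324, -0.146, 0.048], 0.86), ([0.486, 0.01, 0.064], 0.79)]
0.6 [ 0.26500574 -0.56605652  0.23366023] [[ 0.906  0.424  0.   ]
 [ 0.424 -0.906 -0.   ]
 [-0.     0.    -1.   ]] [-0.0579879  -0.29485456  0.30706232] 0.019
```

View pics/top0.png

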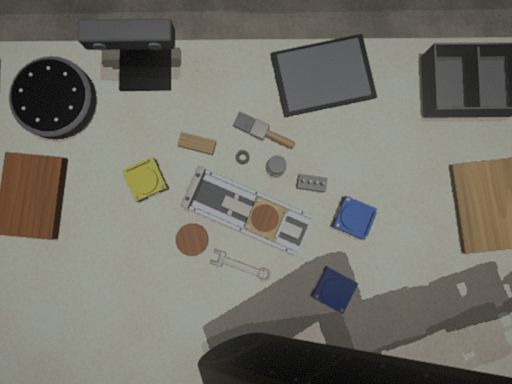

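View pics/scene0.png

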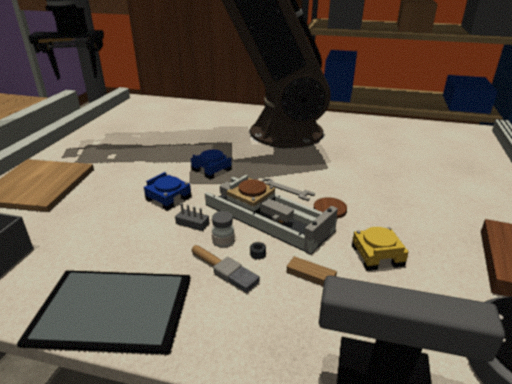

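```bash
python3 - <<'E'
import cv2
b=cv2.imread("pics/top0.png")[155:265,170:330]; cv2.imwrite("pics/topc.png",cv2.resize(b,None,fx=5,fy=5,interpolation=cv2.INTER_CUBIC))
b=cv2.imread("pics/scene0.png")[165:255,195:345]; cv2.imwrite("pics/scenec.png",cv2.resize(b,None,fx=5,fy=5,interpolation=cv2.INTER_CUBIC))
from cell import optics
import numpy as np
for n in ("top","scene","wrist"):
  c=optics.get_calibration(n); print(n,np.round(c["K"],1).tolist(),np.round(c["camera_from_world"],3).tolist())
E
```

```text
top [[415.4, 0.0, 254.0], [0.0, 415.4, 190.9], [0.0, 0.0, 1.0]] [[-0.008, -1.0, -0.0, 0.04], [-0.997, 0.008, -0.076, 0.556], [0.076, -0.001, -0.997, 0.991], [0.0, 0.0, 0.0, 1.0]]
scene [[402.5, 0.0, 257.9], [0.0, 402.5, 197.0], [0.0, 0.0, 1.0]] [[-0.248, 0.969, 0.004, 0.096], [0.509, 0.133, -0.85, -0.22], [-0.824, -0.209, -0.526, 1.364], [0.0, 0.0, 0.0, 1.0]]
wrist [[274.9, 0.0, 258.2], [0.0, 274.9, 192.5], [0.0, 0.0, 1.0]] [[0.424, -0.906, -0.0, -0.625], [-0.873, -0.409, 0.265, -0.031], [-0.24, -0.112, -0.964, 0.391], [0.0, 0.0, 0.0, 1.0]]
```

View pics/topc.png

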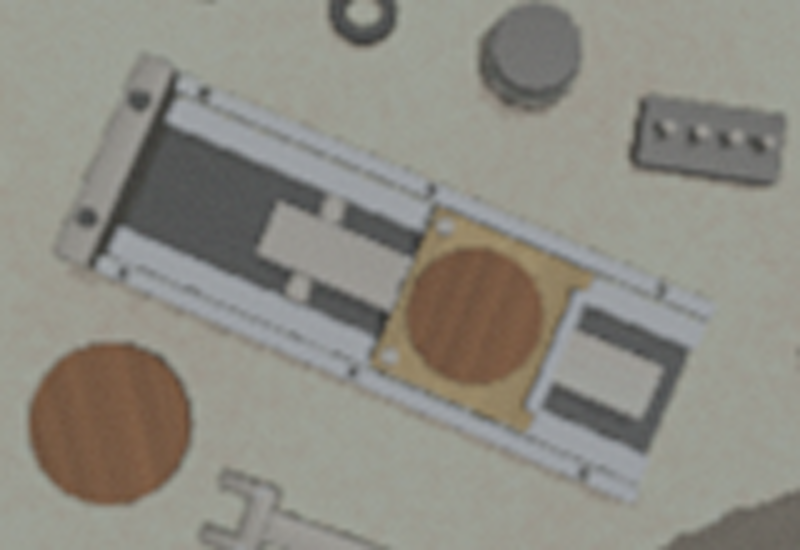

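View pics/scenec.png

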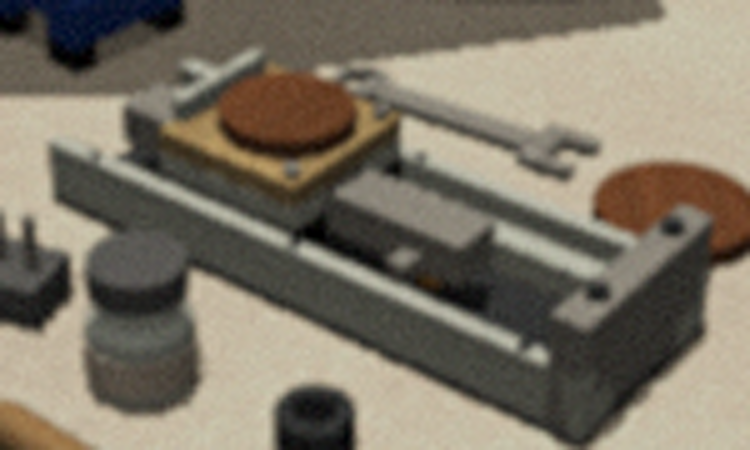

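```bash
cat > fit.py <<'E'
import numpy as np
from scipy.optimize import least_squares
def proj(c,P):
    P=np.c_[P,np.ones(len(P))]@np.array(c["camera_from_world"]).T
    q=P[:,:3]@np.array(c["K"]).T; return q[:,:2]/q[:,2:]
def T(p,P):
    P=np.array(P,float)/1000; a=p[2]; R=np.array([[np.cos(a),-np.sin(a),0],[np.sin(a),np.cos(a),0],[0,0,1]])
    return P@R.T+[p[0],p[1],0]
def fit(obs,p0=(0.52,0.07,1.2)):   # obs: list of (calib, pts_mm, pix)
    f=lambda p:np.concatenate([(proj(c,T(p,P))-np.array(q)).ravel() for c,P,q in obs])
    r=least_squares(f,p0,loss="soft_l1"); return r.x,f(r.x).reshape(-1,2)
E
python3 - <<'E'
from fit import *; from cell import optics
ct,cs=optics.get_calibration("top"),optics.get_calibration("scene")
PT=[[25,-14,42],[25,14,42],[-175,-14,42],[-175,14,42],[-188,-52,34],[-188,52,34],[93,-52,60],[93,52,60]]
qt=np.array([[275,203],[258,248],[665,372],[645,417],[714,300],[632,500],[178,72],[95,268]])/5+[170,155]
PS=[[-188,-52,34],[-188,-52,0],[25,-14,42],[25,14,42],[112,52,60],[93,-52,60],[93,52,60],[112,-52,0]]
qs=np.array([[52,143],[55,197],[467,247],[492,222],[711,215],[555,312],[680,205],[580,443]])/5+[195,165]
for o in ([(ct,PT,qt)],[(cs,PS,qs)],[(ct,PT,qt),(cs,PS,qs)]):
    p,r=fit(o); print(np.round(p,4),np.degrees(p[2])); print(np.round(r,1).tolist())
E
```

```text
[0.5232 0.0856 1.159 ] 66.40528953400778
[[0.7, -0.8], [-0.5, 1.0], [0.2, -1.5], [-0.4, 0.4], [1.1, 0.3], [0.8, 0.7], [-0.5, -1.3], [-1.8, 0.2]]
[0.5258 0.0899 1.1506] 65.9221365154074
[[-0.8, -1.0], [-0.4, 0.2], [-0.9, -0.0], [1.4, -0.6], [2.1, 0.1], [-0.8, -0.0], [0.4, -0.9], [0.1, 1.2]]
[0.5239 0.0876 1.1586] 66.38359456218936
[[-0.1, -1.1], [-1.4, 0.7], [-0.6, -1.8], [-1.2, 0.2], [0.3, 0.1], [-0.1, 0.4], [-1.3, -1.6], [-2.6, -0.1], [-1.7, -1.2], [-1.4, 0.0], [-1.7, -0.7], [0.5, -1.3], [1.1, -0.7], [-1.5, -0.8], [-0.6, -1.7], [-0.5, 0.3]]
```

The top crop shows the wooden sled at about full-image px (265,218) in the track. The look-alikes are yellow (146,180), blue (355,218) and navy (335,290). Only the one in the track is plywood and aluminium with a wooden disc on top, so that is the one meant, and the enlarged crop confirms it. The rear end of the bar is free at about px (300,234). I'll hover over it.

```bash
python3 -m jog '[[0,0,0,-8.28],[0,0,0,-8.28],[0,0,0,-8.28],[0,0,0,-8.28],[0,0,0,-8.28],[46,-2,0,0],[46,-2,0,0],[46,-2,0,0],[46,-2,0,0],[46,-2,0,0],[46,-2,0,0],[46,-2,0,0],[46,-2,0,0],[46,-2,0,0],[46,-2,0,0],[46,-2,0,0],[46,-2,0,0]]' 0
python3 -m jog '[[0,0,0,0],[0,0,0,0],[0,0,0,0]]'
python3 - <<'E'
from fit import *; from cell import optics,arm,nets; import cv2
im=optics.snapshot("wrist"); cv2.imwrite("pics/w1.png",im[:,:,::-1])
c=optics.get_calibration("wrist"); p=(0.5239,0.0876,1.1586)
print(arm.read_state()["joint_positions"])
for t in ("sled_push","catch_bar","catch_tooth"): print(t,[(np.round(d["position"],4).tolist(),round(d["p"],2)) for d in nets.search_frame("wrist",t)][:3])
P=[[-175,-14,42],[-175,14,42],[-188,-52,34],[-188,52,34],[25,-14,42],[25,14,42],[0,0,42]]
print(np.round(proj(c,T(p,P))).tolist())
cv2.imwrite("pics/w1b.png",cv2.resize(im[:,:,::-1],(800,600)))
E
```

```text
time_s: 2.3
position: [0.4637, -0.0485, 0.2339]
tcp_rot: [[0.399, 0.917, 0.001], [0.917, -0.399, -0.0], [0.0, 0.001, -1.0]]
ft_force: [0.7, -0.3, -0.2]
gripper_width: 0.0004
gripper_force: 0.0
time_s: 2.6
position: [0.463, -0.0509, 0.2336]
tcp_rot: [[0.399, 0.917, -0.0], [0.917, -0.399, -0.0], [-0.0, 0.0, -1.0]]
ft_force: [-0.3, -0.3, -0.7]
gripper_width: 0.0006
gripper_force: 0.0
[-1.44468351e+01  1.52090933e+01  1.10788951e+02 -1.38469554e-02
  5.40012471e+01  9.15318020e+00]
sled_push [([0.3055, -0.1032, 0.0368], 0.8), ([0.5248, -0.1761, 0.0351], 0.79), ([0.4871, 0.0083, 0.0635], 0.72)]
catch_bar [([0.5134, 0.0699, 0.0423], 0.71), ([0.7065, 0.0217, 0.0222], 0.21)]
catch_tooth [([0.5174, 0.074, 0.0423], 0.8)]
[[269.0, 195.0], [248.0, 195.0], [298.0, 203.0], [220.0, 203.0], [272.0, 21.0], [246.0, 21.0], [259.0, 46.0]]
```

View pics/w1b.png

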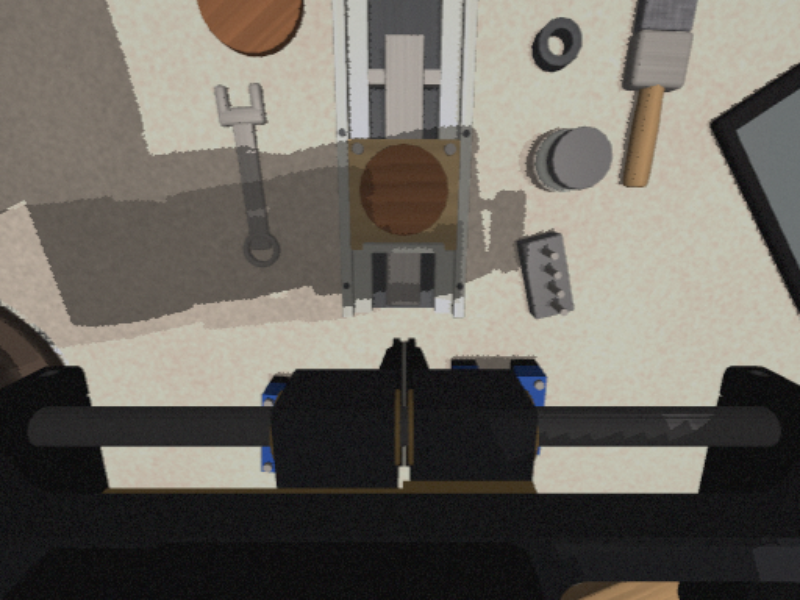

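```bash
python3 - <<'E'
from fit import *; from cell import optics,arm
c=optics.get_calibration("wrist"); p=(0.5239,0.0876,1.1586)
PT=[[25,-14,42],[25,14,42],[-188,-52,34],[-188,52,34],[-175,-14,42],[-175,14,42]]
q=np.array([[423,35],[385,35],[464.5,317],[343,317],[420,305],[388,305]])/1.5625
p2,r=fit([(c,PT,q)]); print(p2,np.degrees(p2[2]),np.round(r,1).tolist())
for x in (-130,-125,-120,-115,-110): print(x,np.round(proj(c,T(p2,[[x,0,70],[x,0,46]]))*1.5625).tolist())
s=arm.read_state(); 
for pp in (p,p2):
    d=np.array(s["position"])-T(pp,[[0,0,0]])[0]; a=pp[2]; print("tcp in track",np.cos(a)*d[0]+np.sin(a)*d[1],-np.sin(a)*d[0]+np.cos(a)*d[1])
E
```

```text
[0.52342361 0.08678551 1.15848168] 66.37611101308963 [[0.5, -0.8], [-0.5, -0.8], [0.1, 0.5], [0.1, 0.5], [0.5, 0.5], [-0.6, 0.5]]
-130 [[404.0, 258.0], [404.0, 253.0]]
-125 [[404.0, 251.0], [404.0, 246.0]]
-120 [[404.0, 244.0], [404.0, 240.0]]
-115 [[404.0, 237.0], [404.0, 234.0]]
-110 [[404.0, 230.0], [404.0, 227.0]]
tcp in track -0.15167267649743213 0.0001270054728075981
tcp in track -0.15073555346129314 -1.0162292443036125e-06
```

Wrist view: bar rear end at about (404,305), sled rear edge at about (404,250), fingers centred over the bar. The projected pose matches within a pixel, so I'll descend and press.

```bash
python3 -m jog '[[0,0,40,0],[0,0,40,0],[0,0,40,0],[0,0,30,0],[0,0,10,0],[0,0,4,0],[0,0,3,0],[0,0,2,0],[0,0,0,0],[0,0,0,0]]'
python3 -m jog '[[0,0,3,0],[0,0,3,0],[0,0,3,0],[0,0,3,0],[0,0,2,0],[0,0,2,0],[0,0,0,0],[0,0,0,0],[0,0,0,0]]'
```

```text
time_s: 3.8
position: [0.4635, -0.0504, 0.0653]
tcp_rot: [[0.399, 0.917, 0.001], [0.917, -0.399, -0.0], [0.0, 0.001, -1.0]]
ft_force: [0.5, -0.3, 0.6]
gripper_width: 0.0005
gripper_force: 0.0
time_s: 4.7
position: [0.4635, -0.0504, 0.0486]
tcp_rot: [[0.399, 0.917, 0.001], [0.917, -0.399, -0.0], [0.0, 0.001, -1.0]]
ft_force: [1.2, 1.0, 5.2]
gripper_width: 0.0003
gripper_force: 2.8
```

```bash
python3 -m jog '[[0,0,1,0],[4,0,0,0],[4,0,0,0],[3,0,0,0],[3,0,0,0],[3,0,0,0],[3,0,0,0],[3,0,0,0],[3,0,0,0],[4,0,0,0],[4,0,0,0],[4,0,0,0],[4,0,0,0],[4,0,0,0],[4,0,0,0],[4,0,0,0],[3,0,0,0],[2,0,0,0]]'
python3 - <<'E'
from cell import optics,arm; import cv2
im=optics.snapshot("wrist"); cv2.imwrite("pics/w2.png",cv2.resize(im[:,:,::-1],(800,600)))
E
```

```text
time_s: 6.5
position: [0.4862, 0.0031, 0.0476]
tcp_rot: [[0.399, 0.917, -0.001], [0.917, -0.399, -0.001], [-0.001, -0.001, -1.0]]
ft_force: [-4.1, -11.1, 7.7]
gripper_width: 0.0005
gripper_force: 6.5
```

View pics/w2.png

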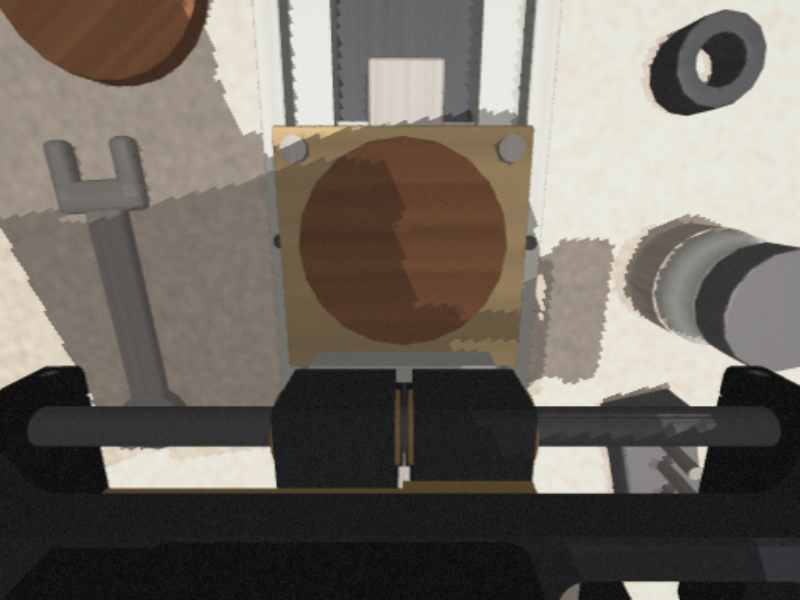

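The sled is square in the track at image centre, front edge at about (404,125), bar front at about (406,60), with the fingers behind its plate. The TCP is tracking the command, so I'll continue and watch the force.

```bash
python3 -m jog '[[2,0,0,0],[3,0,0,0],[3,0,0,0],[3,0,0,0],[3,0,0,0]]'
python3 -m jog '[[4,0,0,0],[4,0,0,0],[4,0,0,0],[4,0,0,0],[4,0,0,0],[4,0,0,0],[4,0,0,0],[4,0,0,0],[4,0,0,0],[4,0,0,0],[4,0,0,0],[4,0,0,0],[4,0,0,0],[4,0,0,0],[2,0,0,0],[1,0,0,0],[0,0,0,0]]'
python3 - <<'E'
from cell import arm; import numpy as np
d=arm.read_state()["position"][:2]-np.array([.5234,.0868]); print(d@[.4008,.9162],d@[-.9162,.4008])
E
```

```text
time_s: 7.05
position: [0.4916, 0.0159, 0.0476]
tcp_rot: [[0.399, 0.917, -0.002], [0.917, -0.399, -0.001], [-0.001, -0.001, -1.0]]
ft_force: [-4.3, -11.7, 7.9]
gripper_width: 0.0005
gripper_force: 6.5
time_s: 8.75
position: [0.5151, 0.0699, 0.0476]
tcp_rot: [[0.399, 0.917, -0.002], [0.917, -0.399, -0.001], [-0.002, -0.002, -1.0]]
ft_force: [-3.9, -9.4, 9.8]
gripper_width: 0.0003
gripper_force: 5.7
-0.018835701237716728 0.0008595227804597482
```

```bash
python3 -m jog '[[3,0,0,0],[3,0,0,0],[3,0,0,0],[3,0,0,0],[3,0,0,0],[2,0,0,0],[0,0,0,0],[0,0,0,0]]'
python3 -m jog '[[1,0,0,0],[1,0,0,0],[0,0,0,0]]'
python3 -m jog '[[1,0,0,0],[0,0,0,0]]'
python3 - <<'E'
from cell import arm,optics; import numpy as np,cv2
d=arm.read_state()["position"][:2]-np.array([.5234,.0868]); print(d@[.4008,.9162],d@[-.9162,.4008])
im=optics.snapshot("wrist"); cv2.imwrite("pics/w3.png",cv2.resize(im[:,:,::-1],(800,600)))
E
```

```text
time_s: 9.55
position: [0.5218, 0.0855, 0.0476]
tcp_rot: [[0.399, 0.917, -0.002], [0.917, -0.399, -0.001], [-0.002, -0.002, -1.0]]
ft_force: [-4.3, -8.4, 9.5]
gripper_width: 0.0002
gripper_force: 5.1
time_s: 9.85
position: [0.5225, 0.0871, 0.0476]
tcp_rot: [[0.399, 0.917, -0.002], [0.917, -0.399, -0.001], [-0.002, -0.002, -1.0]]
ft_force: [-4.0, -10.8, 9.3]
gripper_width: 0.0004
gripper_force: 6.3
time_s: 10.05
position: [0.5229, 0.088, 0.0476]
tcp_rot: [[0.399, 0.917, -0.003], [0.917, -0.399, -0.001], [-0.002, -0.002, -1.0]]
ft_force: [-4.0, -11.4, 9.9]
gripper_width: 0.0
gripper_force: 6.5
0.0008446095276733887 0.0009469339353547978
```

View pics/w3.png

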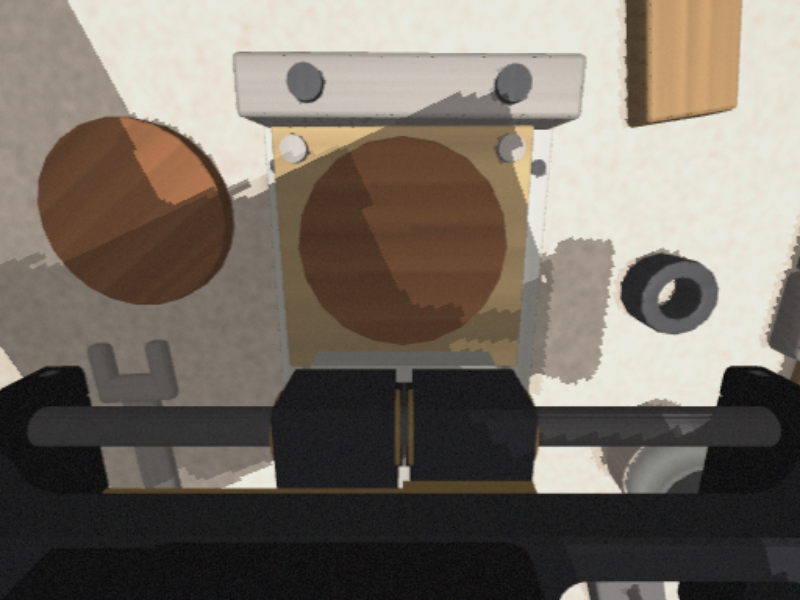

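The stop face is at about y=120 and the sled front at y=125, so they are nearly touching. I'll creep in until the force rises.

```bash
for i in 1; do python3 -m jog '[[1,0,0,0],[1,0,0,0],[0,0,0,0]]' | grep -E "pos|ft"; done
python3 -m jog '[[1,0,0,0],[0,0,0,0]]'| grep -E "pos|ft"
```

```text
position: [0.5234, 0.0894, 0.0476]
ft_force: [-6.9, -14.7, 11.5]
position: [0.5231, 0.0897, 0.0476]
ft_force: [-9.8, -22.4, 14.5]
```

```bash
python3 -m jog '[[1,0,0,0],[0,0,0,0],[0,0,0,0]]'| grep -E "pos|ft"
python3 -m jog '[[-2,0,0,0],[-2,0,0,0],[-2,0,0,0],[-2,0,0,0],[0,0,0,0],[0,0,0,0]]'| grep -E "pos|ft"
python3 -m jog '[[0,0,-3,0],[0,0,-3,0],[0,0,-3,0],[0,0,-3,0],[0,0,-3,0],[0,0,-5,0],[0,0,-10,0],[0,0,-20,0],[0,0,-40,0],[0,0,-40,0],[0,0,-40,0],[-40,0,0,0],[-40,0,0,0],[0,0,0,0],[0,0,0,0]]'
python3 - <<'E'
from cell import arm,optics; from fit import *; import cv2
im=optics.snapshot("wrist"); c=optics.get_calibration("wrist"); cv2.imwrite("pics/w4.png",cv2.resize(im[:,:,::-1],(800,600)))
p=(0.5234,0.0868,1.1585)
print("sled rear top/stop face top/sled front top/tooth", np.round(proj(c,T(p,[[13,0,70],[93,0,60],[93,0,58],[0,27,30],[0,27,17],[-175,14,42],[-175,14,26]]))*1.5625).tolist())
E
```

```text
position: [0.5229, 0.0899, 0.0476]
ft_force: [-12.8, -29.1, 17.6]
position: [0.5225, 0.0855, 0.0477]
ft_force: [0.4, 2.2, 5.9]
time_s: 13.0
position: [0.4902, 0.0115, 0.2182]
tcp_rot: [[0.401, 0.916, 0.0], [0.916, -0.401, -0.0], [0.0, 0.0, -1.0]]
ft_force: [0.4, -0.1, -0.8]
gripper_width: 0.0006
gripper_force: 0.0
sled rear top/stop face top/sled front top/tooth [[404.0, 151.0], [405.0, 18.0], [405.0, 19.0], [369.0, 173.0], [370.0, 173.0], [387.0, 390.0], [388.0, 382.0]]
```

View pics/w4.png

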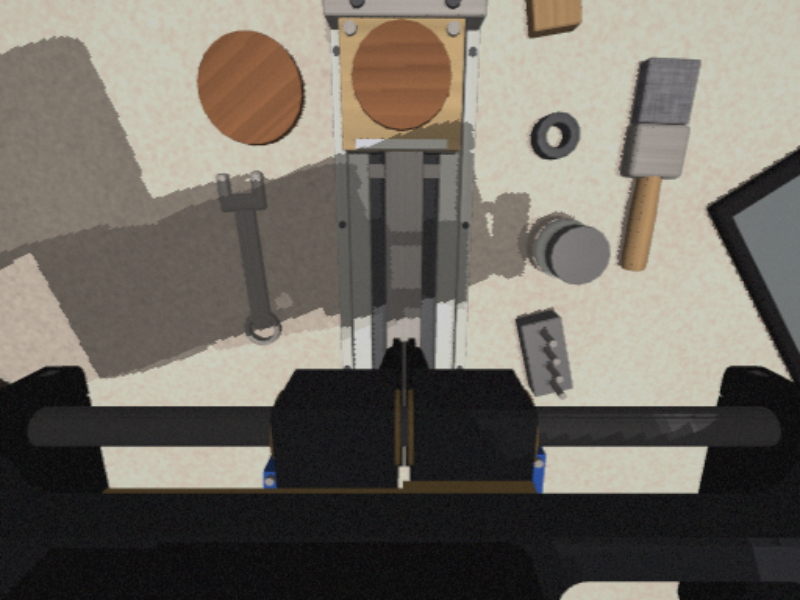

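The picture shows the sled rear edge at y≈151, which matches the fully-home prediction. The teeth are visible behind it at y≈172, and nothing else has moved. Handing in.

```bash
python3 -c "
from cell import arm; print(arm.sign_off())"
```

```text
the job is handed in; nothing more can be done
None
```

The sled is fully home against the end stop, pushed there with the catch held down; the catch was then let up behind it, and the job was handed in with the robot clear at about 13 s.

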